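Fit the keyed drive collar on the ribbon winder

TASK

Fit the loose drive collar on the ribbon winder: slip it, as it stands, over the upright spindle, then turn it under light downward pressure until the tab in its bore drops into the spindle's keyway, and leave it fully home, flush on the spindle's flange, and let go. The spindle is sprung, so feel for the keyway and never force it, and leave the spool, the tape roll and the tin where they are.

Things in the scene. Friction and masses are not known exactly. Their poses are not given: they have to be found in the camera images.
- collar_center (a point): Loose drive collar, plain aluminium, about 0.15 kg, standing upright: round hub 48 mm across, 40 mm high; flange 60 mm across, 5 mm high round its foot; 37 mm through bore. Point on the axis, 20 mm above the underside; +z up, +x to the tab in the bore. Grip the hub across, above the flange, at any yaw.
- collar: The same collar; origin at the centre of its underside, same axes. Its one tab is 7.5 mm wide, reaches in to 10 mm from the axis and stands 8 to 16 mm above the underside; an 8 mm wide lug on the flange's rim (to 34 mm from the axis) marks the tab's side.
- winder: Ribbon winder, fixed (place and yaw vary): wooden foot 110 x 130 x 18 mm with an upright steel spindle in its middle and a wire ribbon guide, 36 mm high, along the rear edge. Origin: centre of the foot's underside, on the spindle's axis; +z up, -x is the front, marked by a small steel strip on the foot.
- spindle_seat (a point): Point on the spindle's axis at the top of its seat flange (60 mm across), 45 mm above the foot's underside; fixed to the winder, same axes. With the collar fully home its underside lies on the flange and its centre is 20 mm above this point.
- shoulder_top (a point): On the axis, 65 mm above the foot's underside: top of the spindle's shoulder (34 mm across, 20 mm high, upper edge bevelled 3 mm in, 4 mm down). One keyway, 9.5 mm wide, open on top, runs down the whole shoulder at the front: its direction differs from the winder's -x by up to 0.6 rad either way, each time anew, not measured. Off the keyway the tab rests on this top, the collar's underside 12 mm above home.
- pilot_tip (a point): On the axis, 92 mm above the foot's underside: tip of the pilot, 16 mm across. The whole spindle is sprung: it starts to sink at about 2.5 N of load, gives 0.4 N per mm and stops hard after 7 mm (5.3 N). These points stay where the spring is up. A drag brake of 1 N m keeps the spindle from turning; driving the tab hard against the side of the keyway counts as forcing.
- pink_spool: Bystander: white flanged spool of pink ribbon lying flat, 82 mm diameter, 18 mm high; origin at the centre of its underside.
- tape_roll: Bystander: roll of tan tape lying flat, 98 mm diameter, 25 mm high; origin at the centre of its underside.
- tin: Bystander: small round open tin of tacks, 55 mm diameter, 21 mm high; origin at the centre of its underside.
Things that resemble listed ones, but are neither listed nor needed, are in the scene too. What is meant by the collar is not black or blue, and is the larger of those in its own colour.

How it is judged:
By the outcome, as a careful person would: the job done as asked, in the order asked, and still so for the second after the job is handed in, with the robot touching nothing.
It also fails if it takes over 61 s, if anything falls off the work surface, if the arm or the gripper's body presses on something with over 40 N, if the wrist force passes 120 N, or if a joint passes its speed limit or range.

ROBOT

A 6-joint arm with a two-finger parallel gripper is mounted at the origin on a cart in front of the work surface, level with it; the furniture and walls round the work are solid. World frame = base frame: x ahead of the robot, y to its left, z up, the work surface at z = 0. Lengths are in m, angles in rad, forces in N, time in s.
With the tool pointing down it reaches from about 0.3 to 0.875 m from the base axis. Payload 4.2 kg.
Tool frame: the origin (TCP) lies midway between the tips of the shut fingers; the grasp point (between the pads) lies behind it (tcp_to_grasp is the y of the grasp point in the tool frame, in m); y points along the fingers, z is the direction in which the jaws open and shut, and the axes are right-handed (so a half turn about y gives the same grasp; the last joint's range is limited). The gripper opens to 85 mm and grips with 20 to 120 N. Pads are 22 mm wide; open, the fingers measure 114 mm over their backs; the gripper's body (76 mm by 85 mm) begins 54 mm behind the grasp point. The pads swing forward as they close: fully open they stand 13 mm farther back than shut.
Start: joints at [-1.298, 0.32, 1.565, -0, 1.257, -0.02], TCP at [0.166, -0.551, 0.231] pointing down, gripper open.
Joint ranges: [-3.11, 3.11], [-0.84, 2.01], [0.21, 2.61], [-1.34, 4.49], [0.05, 2.63], [-2.56, 2.56]. Speed limits (rad/s): [2.57, 2.57, 3.14, 3.14, 3.14, 3.14].

INTERFACE

Orientations are given as a unit quaternion [x, y, z, w].
In Python, from plant import * gives the robot as it stands.
- The arm moves only by the shell command python3 -m pendant 'ROWS' [FORCE]. ROWS is JSON, a list of rows, each an object with "delta_pos": the shift along the tool's x, y, z in cm, a list of three; "turn": the turn, a rotation vector about the tool's x, y, z in degrees, a list of three; "claw": the gripper command: -1 is fully open, 1 is shut, values between are in proportion. In form: [{"delta_pos": [tx, ty, tz], "turn": [rx, ry, rz], "claw": claw}, ...]. A call has 1 to 12 rows; each row shifts and turns the pose as measured when the row begins, along the tool's axes as they then stand; what a row does not reach is not made up. A row lasts 1/10 s, in which the tool goes at most 50 mm and 8.59 degrees, less where a joint would pass 70% of its speed; a pose out of reach is approached as far as the arm can. A call is refused whole if a number of a shift passes 5 or a number of a turn 8.59, either way. A call with a gripper value outside its range is refused whole. The fingers move at their own pace and stop on an object; FORCE is the grip in N (left out, the last holds). Time passes only in rows, so rows that do not move let the fingers close. It gives the time, the measured TCP pose, the force and the opening at its end, in the units of the state.
- get_obs(): the state, without advancing time (a new reading comes with each control period).
- read_camera(name): name is "scene" or "side" or "wrist"; returns a dict with "color" (480x640x3 uint8, blue, green, red), "camera_matrix" (3x3 intrinsics, pixels), "pose" (4x4, takes a point from camera to world coordinates); the wrist camera has in their place "mount" (4x4, takes a point from camera to tool coordinates, whose origin is the TCP and whose axes are the tool frame's). Camera axes: x right, y down, z forward; pixel columns grow to the right and rows downward; lengths in m; the calibration is good to about 2 mm. A picture is of the moment at which its call begins: read the wrist's pose just before it. There is no depth.
- close_job(): hands the job in, once; it reports no verdict.
The state is a dict: "time_s": time; "joint_pos": joint angles; "dq": joint speeds; "joint_torque": joint torques, N m; "tcp_pos": TCP position; "ee_rot": TCP orientation; "ft_force": force on the tool from outside, world axes, zero at the start; "torque": the same for the moment, N m; "grip_width": finger opening in m.
Only numpy, scipy, OpenCV 4.12 (cv2) and the standard library are available. Lean on these libraries where they do the work, as an engineer would, in place of code of your own. Each camera call takes 0.05 s, during which the arm holds its last target. There are 200 camera calls.

## Working session

There is one attempt and no reset: what is moved stays moved. The work goes in short steps, Python scripts to look and compute and a shell command to move; the robot and the scene stay as the last step left them, time stands still between calls to the robot, and variables do not carry over. Pictures are saved under pics/ and viewed, about 8 in all and at most 12, crops included, and the job is handed in when it is done.

```bash
mkdir -p pics; ls
cat > h.py <<'E'
from plant import *
import numpy as np, cv2
from scipy.spatial.transform import Rotation as R
def cam(n):
    o=get_obs(); c=read_camera(n); K=np.array(c["camera_matrix"])
    if n=="wrist":
        T=np.eye(4);T[:3,:3]=R.from_quat(o["ee_rot"]).as_matrix();T[:3,3]=o["tcp_pos"];P=T@np.array(c["mount"])
    else: P=np.array(c["pose"])
    return c["color"],K,P
def ray(K,P,u,v,z):
    d=P[:3,:3]@np.linalg.inv(K)@np.array([u,v,1.]);t=(z-P[2,3])/d[2];return P[:3,3]+t*d
def proj(K,P,X):
    q=P[:3,:3].T@(np.array(X)-P[:3,3]);q=K@q;return q[:2]/q[2]
E
python3 - <<'E'
from h import *
o=get_obs();print({k:np.round(v,3).tolist() for k,v in o.items()})
import plant;print([x for x in dir(plant) if x[0]!='_'], getattr(plant,'tcp_to_grasp',None))
for n in("scene","side","wrist"):
    im,K,P=cam(n);cv2.imwrite(f"pics/{n}0.png",im);np.savez(f"{n}0.npz",K=K,P=P);print(n,K.round(1).tolist(),P.round(3).tolist())
E
```

```text
pics
{'time_s': 0.0, 'joint_pos': [-1.298, 0.32, 1.566, 0.0, 1.257, -0.02], 'dq': [0.0, 0.001, 0.002, 0.001, -0.001, 0.001], 'joint_torque': [-0.0, -41.552, -23.416, -0.0, 0.008, -0.0], 'tcp_pos': [0.166, -0.55, 0.23], 'ee_rot': [-0.103, 0.7, -0.699, 0.103], 'ft_force': [-0.547, -0.023, 0.164], 'torque': [0.042, 0.009, 0.011], 'grip_width': 0.086}
['Unreachable', 'close_job', 'get_obs', 'read_camera', 'tcp_to_grasp'] -0.0187
scene [[464.7, 0.0, 313.6], [0.0, 464.7, 239.5], [0.0, 0.0, 1.0]] [[0.812, -0.43, 0.396, 0.154], [-0.584, -0.599, 0.548, -0.568], [0.001, -0.676, -0.737, 0.887], [0.0, 0.0, 0.0, 1.0]]
side [[549.9, 0.0, 317.9], [0.0, 549.9, 236.3], [0.0, 0.0, 1.0]] [[0.981, -0.087, 0.172, 0.336], [-0.193, -0.419, 0.887, -1.128], [-0.005, -0.904, -0.428, 0.647], [0.0, 0.0, 0.0, 1.0]]
wrist [[426.8, 0.0, 323.5], [0.0, 426.8, 236.9], [0.0, 0.0, 1.0]] [[0.288, -0.921, -0.26, 0.231], [-0.958, -0.278, -0.077, -0.531], [-0.002, 0.271, -0.962, 0.373], [0.0, 0.0, 0.0, 1.0]]
```

View pics/scene0.png

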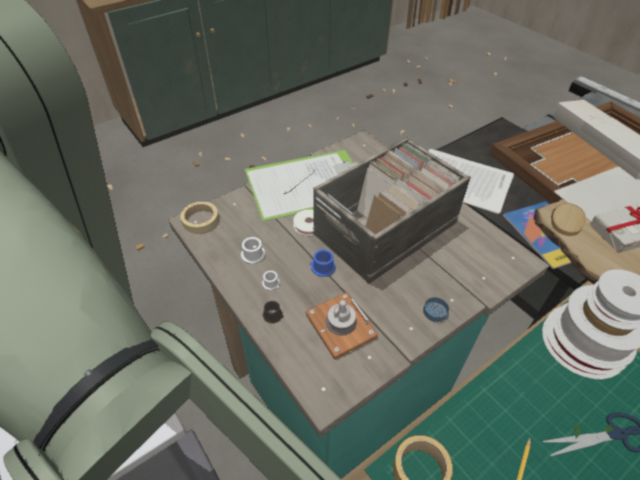

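View pics/side0.png

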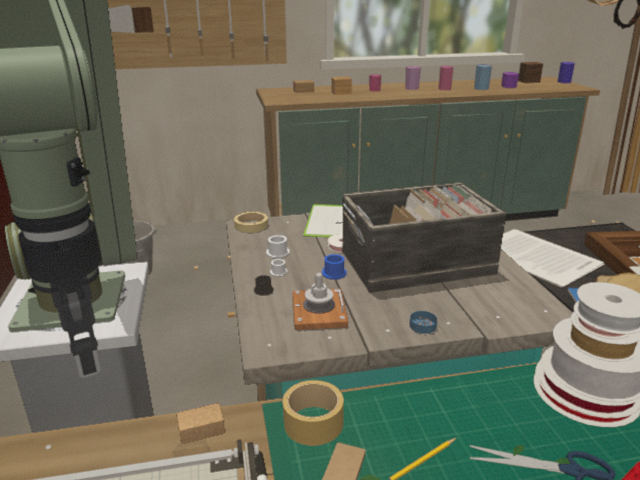

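Candidates in the scene view are the large silver collar at (252,248), a small silver one at (271,280), a blue one at (323,262) and a black one at (272,312). The larger silver one fits the description; in the side view it is at (277,245). The winder is at (341,322) in scene and (319,305) in side. Next is a close crop of both views.

Run:
```python
from h import *
s=cv2.imread("pics/scene0.png");d=cv2.imread("pics/side0.png")
a=cv2.resize(s[225:365,225:390],None,fx=4,fy=4,interpolation=cv2.INTER_CUBIC)[:, :]
b=cv2.resize(d[225:335,245:355],None,fx=4,fy=4,interpolation=cv2.INTER_CUBIC)
a=cv2.resize(s[230:360,230:385],(480,403),interpolation=cv2.INTER_CUBIC)
b=cv2.resize(d[230:332,250:352],(320,320),interpolation=cv2.INTER_CUBIC)
o=np.zeros((410,800,3),np.uint8);o[:403,:480]=a;o[:320,480:]=b
cv2.imwrite("pics/crop1.png",o)
A=np.load("scene0.npz");B=np.load("side0.npz")
def tri(p,q):
    M=[]
    for (u,v),C in((p,A),(q,B)):
        d=C["P"][:3,:3]@np.linalg.inv(C["K"])@np.array([u,v,1.]);d/=np.linalg.norm(d);M.append((C["P"][:3,3],d))
    L=[np.eye(3)-np.outer(d,d) for _,d in M]
    return np.linalg.solve(sum(L),sum(l@c for l,(c,_) in zip(L,M))).round(3)
print("collar top",tri((252,240),(277,239)),"pilot tip",tri((342,304),(319,275)))
print(ray(A["K"],A["P"],252,240,.04),ray(B["K"],B["P"],277,239,.04),ray(A["K"],A["P"],342,304,.092),ray(B["K"],B["P"],319,275,.092))
```

```text
collar top [0.481 0.151 0.035] pilot tip [ 0.526 -0.155  0.088]
[0.484025   0.14905311 0.04      ] [0.47572845 0.13604103 0.04      ] [ 0.52295234 -0.15747553  0.092     ] [ 0.52647141 -0.16014032  0.092     ]
```

View pics/crop1.png

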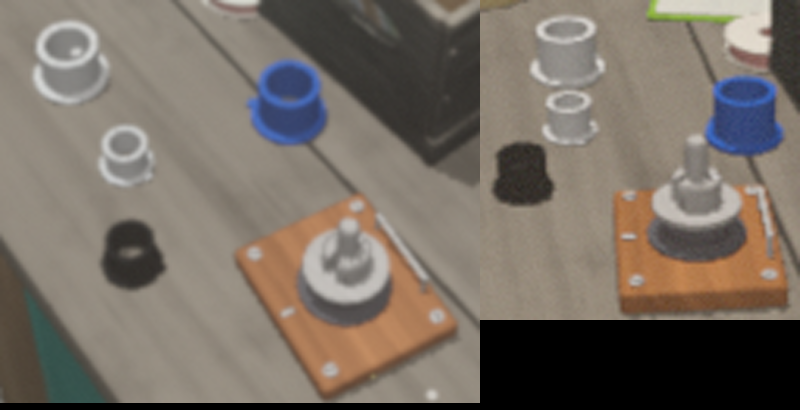

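The crop confirms it: the large silver collar (crop 68,55) has its tab showing in the bore, and the smaller silver one is at (125,155). The winder's front strip is at crop (287,313), with the guide opposite. Now I'll work out the move over the collar.

```bash
cat >> h.py <<'E'
def todo(x,y,z):
    o=get_obs();M=R.from_quat(o["ee_rot"]).as_matrix();return (M.T@(np.array([x,y,z])-o["tcp_pos"])*100).round(2)
E
python3 - <<'E'
from h import *
o=get_obs();print(R.from_quat(o["ee_rot"]).as_matrix().round(3).tolist());print(todo(.48,.12,.23),todo(.48,.12,.20))
A=np.load("scene0.npz");K,P=A["K"],A["P"]
f=lambda u,v:(230+u*155/480,230+v*130/403)
s=ray(K,P,*f(287,313),.018);g=[ray(K,P,*f(255,255),.018),ray(K,P,*f(357,205),.018),ray(K,P,*f(437,317),.018),ray(K,P,*f(330,370),.018)]
print(s,np.round(g,3).tolist(),np.mean(g,0))
E
```

```text
[[-0.957, -0.0, 0.289], [-0.289, 0.001, -0.957], [-0.0, -1.0, -0.001]]
[-49.42   0.14 -55.1 ] [-49.42   3.14 -55.1 ]
[ 0.48043772 -0.14995832  0.018     ] [[0.49, -0.098, 0.018], [0.577, -0.107, 0.018], [0.563, -0.213, 0.018], [0.478, -0.202, 0.018]] [ 0.52690607 -0.15506207  0.018     ]
```

```bash
python3 -m pendant '[{"delta_pos":[-2.75,0.1,-3.1],"turn":[0,0,0],"claw":-1},{"delta_pos":[-2.75,0.1,-3.1],"turn":[0,0,0],"claw":-1},{"delta_pos":[-2.75,0.1,-3.1],"turn":[0,0,0],"claw":-1},{"delta_pos":[-2.75,0.1,-3.1],"turn":[0,0,0],"claw":-1},{"delta_pos":[-2.75,0.1,-3.1],"turn":[0,0,0],"claw":-1},{"delta_pos":[-2.75,0.1,-3.1],"turn":[0,0,0],"claw":-1},{"delta_pos":[-2.75,0.1,-3.1],"turn":[0,0,0],"claw":-1},{"delta_pos":[-2.75,0.1,-3.1],"turn":[0,0,0],"claw":-1},{"delta_pos":[-2.75,0.1,-3.1],"turn":[0,0,0],"claw":-1},{"delta_pos":[-2.75,0.1,-3.1],"turn":[0,0,0],"claw":-1},{"delta_pos":[-2.75,0.1,-3.1],"turn":[0,0,0],"claw":-1},{"delta_pos":[0,0,0],"turn":[0,0,0],"claw":-1}]'
python3 - <<'E'
from h import *
print(todo(.48,.13,.20),get_obs()["joint_pos"].__repr__())
E
```

```text
time_s: 1.35
tcp_pos: [0.3626, -0.1216, 0.2166]
ee_rot: [-0.101, 0.701, -0.698, 0.102]
ft_force: [-0.3, 0.1, -0.7]
grip_width: 0.0857
[-18.4    1.77 -20.79] array([-0.35686335,  0.02391677,  1.97756205,  0.00416454,  1.14123962,
        0.92435914])
```

```bash
python3 -m pendant '[{"delta_pos":[-2.7,0.25,-3.0],"turn":[0,0,0],"claw":-1},{"delta_pos":[-2.7,0.25,-3.0],"turn":[0,0,0],"claw":-1},{"delta_pos":[-2.7,0.25,-3.0],"turn":[0,0,0],"claw":-1},{"delta_pos":[-2.7,0.25,-3.0],"turn":[0,0,0],"claw":-1},{"delta_pos":[-2.7,0.25,-3.0],"turn":[0,0,0],"claw":-1},{"delta_pos":[-2.7,0.25,-3.0],"turn":[0,0,0],"claw":-1},{"delta_pos":[-2.7,0.25,-3.0],"turn":[0,0,0],"claw":-1},{"delta_pos":[0,0,0],"turn":[0,0,0],"claw":-1},{"delta_pos":[0,0,0],"turn":[0,0,0],"claw":-1}]'
python3 - <<'E'
from h import *
im,K,P=cam("wrist");cv2.imwrite("pics/w1.png",im);np.savez("w1.npz",K=K,P=P)
print(get_obs()["joint_pos"])
E
```

```text
time_s: 2.25
tcp_pos: [0.4893, 0.1368, 0.1974]
ee_rot: [0.1, -0.699, 0.701, -0.1]
ft_force: [0.2, -0.4, 0.5]
grip_width: 0.0851
[ 0.25080365  0.24033965  1.76748808 -0.0021835   1.13395227  1.53953503]
```

View pics/w1.png

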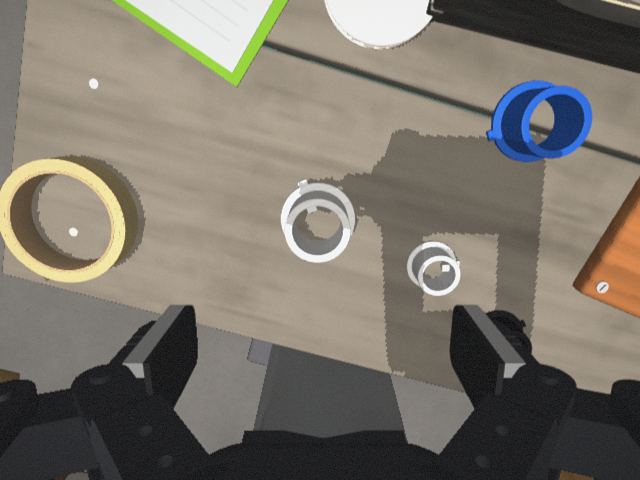

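The wrist view shows the collar's hub-top ring at about (320,230), its flange at (318,215) and its lug at (304,187). The small decoy at (435,270) is close enough to affect which grip yaw I use.

Run:
```python
from h import *
im=cv2.imread("pics/w1.png");C=np.load("w1.npz");K,P=C["K"],C["P"]
hsv=cv2.cvtColor(im,cv2.COLOR_BGR2HSV)
m=((hsv[...,1]<30)&(hsv[...,2]>125)).astype(np.uint8)*255
crop=np.zeros_like(m);crop[170:310,270:480]=m[170:310,270:480]
cs,_=cv2.findContours(crop,cv2.RETR_EXTERNAL,cv2.CHAIN_APPROX_NONE)
for c in cs:
    if cv2.contourArea(c)>200: print(cv2.boundingRect(c),cv2.contourArea(c))
# bright top ring
b=((hsv[...,1]<30)&(hsv[...,2]>215)).astype(np.uint8)*255
o=np.hstack([cv2.resize(im[170:310,265:475],None,fx=3.8,fy=3.8)]);cv2.imwrite("pics/w1c.png",o)
print(np.round(hsv[180:270:5,320],0)[:,1:].tolist())
for (u,v,z) in ((320,229,.04),(318,217,.003),(304,187,.005),(439,275,.028),(433,265,.003)): print(u,v,ray(K,P,u,v,z).round(4))
```

```text
(407, 240, 54, 56) 2212.0
(280, 179, 75, 84) 4659.5
[[41, 111], [9, 205], [8, 168], [7, 117], [10, 210], [11, 190], [46, 139], [44, 162], [46, 168], [44, 169], [47, 170], [42, 168], [22, 115], [9, 120], [4, 124], [3, 223], [2, 246], [40, 159]]
320 229 [0.4779 0.1356 0.04  ]
318 217 [0.4777 0.1375 0.003 ]
304 187 [0.4984 0.1549 0.005 ]
439 275 [0.4651 0.0355 0.028 ]
433 265 [0.465  0.0338 0.003 ]
```

View pics/w1c.png

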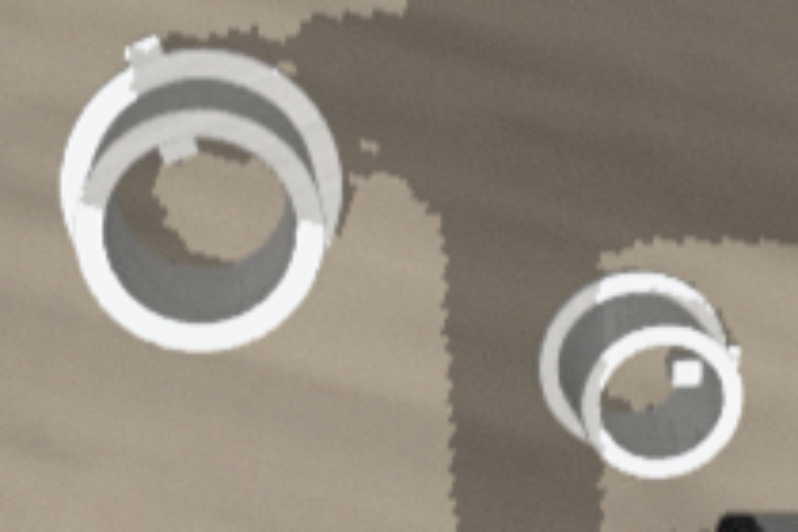

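Run:
```python
from h import *
C=np.load("w1.npz");K,P=C["K"],C["P"]
t=ray(K,P,317.8,230.7,.04);f=ray(K,P,317.9,219.7,.005);l=ray(K,P,303.2,183.7,.005)
print(t,f,l,np.degrees(np.arctan2(*(l-f)[:2][::-1])),np.linalg.norm(l-f))
print(todo(*((t+f)/2)[:2],.1))
S=np.load("scene0.npz");D=np.load("side0.npz")
for C in(S,D): print(proj(C["K"],C["P"],[t[0],t[1],.04]))
```

```text
[0.47621175 0.13680102 0.04      ] [0.47595651 0.13703194 0.005     ] [0.50070784 0.15619362 0.005     ] 37.74588774893122 0.03130172675825275
[ 1.26  9.75 -0.42]
[251.80212055 244.36943513]
[277.1500332  238.85756712]
```

```bash
python3 -m pendant '[{"delta_pos":[0.3,2.4,-0.1],"turn":[0,0,0],"claw":-1},{"delta_pos":[0.3,2.4,-0.1],"turn":[0,0,0],"claw":-1},{"delta_pos":[0.3,2.4,-0.1],"turn":[0,0,0],"claw":-1},{"delta_pos":[0.3,2.4,-0.1],"turn":[0,0,0],"claw":-1},{"delta_pos":[0,0,0],"turn":[0,0,0],"claw":-1},{"delta_pos":[0,0,0],"turn":[0,0,0],"claw":-1}]' 60
python3 - <<'E'
from h import *
im,K,P=cam("wrist");cv2.imwrite("pics/w2.png",im);np.savez("w2.npz",K=K,P=P)
g=im.astype(int);hsv=cv2.cvtColor(im,cv2.COLOR_BGR2HSV)
m=((hsv[...,1]<25)&(hsv[...,2]>105)).astype(np.uint8)
u,v=proj(K,P,[.4762,.1369,.04]);print(u,v,todo(.4761,.1369,.008))
y0,x0=int(v)-120,int(u)-130;cv2.imwrite("pics/w2c.png",cv2.resize(im[y0:y0+240,x0:x0+260],None,fx=2.4,fy=2.4));print(x0,y0)
E
```

```text
time_s: 2.9
tcp_pos: [0.4757, 0.1278, 0.1014]
ee_rot: [0.095, -0.699, 0.702, -0.097]
ft_force: [0.1, 0.5, 0.1]
grip_width: 0.0856
305.4909525369781 250.6826511021096 [-0.28  9.35 -0.9 ]
175 130
```

View pics/w2c.png

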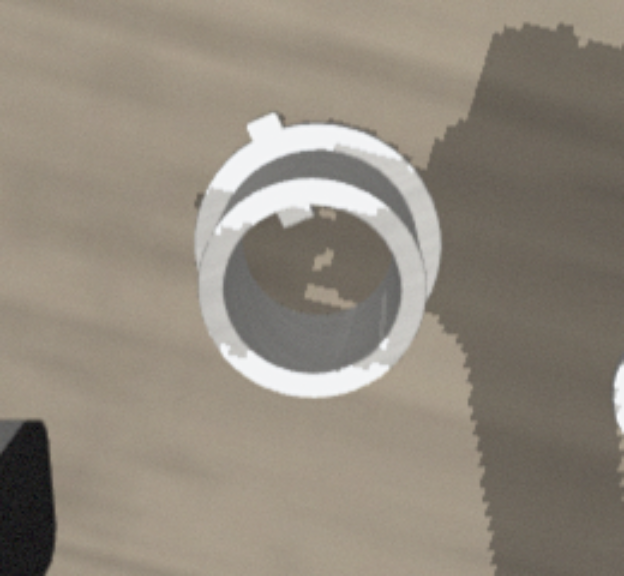

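The collar's hub top is at (305.4,249.8) against a predicted (305.5,250.7), so its position and the 40 mm height hold up from two wrist positions. Now I'll align and descend.

```bash
python3 -m pendant '[{"delta_pos":[-0.2,0,-0.9],"turn":[0,0,0],"claw":-1},{"delta_pos":[-0.1,1.0,-0.1],"turn":[0,0,0],"claw":-1},{"delta_pos":[0,1.5,0],"turn":[0,0,0],"claw":-1},{"delta_pos":[0,1.0,0],"turn":[0,0,0],"claw":-1},{"delta_pos":[0,0,0],"turn":[0,0,0],"claw":-1}]'
python3 - <<'E'
from h import *
print(todo(.4761,.1369,.008),R.from_quat(get_obs()["ee_rot"]).as_matrix().round(4).tolist())
E
```

```text
time_s: 3.45
tcp_pos: [0.4796, 0.1398, 0.0688]
ee_rot: [0.091, -0.7, 0.701, -0.101]
ft_force: [0.6, -0.3, -0.0]
grip_width: 0.0853
[0.5  6.08 0.16] [[-0.963, 0.0136, 0.2692], [-0.2692, -0.0008, -0.9631], [-0.0129, -0.9999, 0.0044]]
```

```bash
cat >> h.py <<'E'
def level():
    M=R.from_quat(get_obs()["ee_rot"]).as_matrix();return np.degrees(M.T@np.cross(M[:,1],[0,0,-1])).round(2)
E
python3 -m pendant '[{"delta_pos":[0.5,1.0,0.15],"turn":[-0.25,0,-0.74],"claw":-1},{"delta_pos":[0.1,1.5,0],"turn":[0,0,0],"claw":-1},{"delta_pos":[0,1.2,0],"turn":[0,0,0],"claw":-1},{"delta_pos":[0,0.5,0],"turn":[0,0,0],"claw":-1},{"delta_pos":[0,0,0],"turn":[0,0,0],"claw":-1}]'
python3 - <<'E'
from h import *
print(todo(.4761,.1369,.008),level())
E
```

```text
time_s: 3.95
tcp_pos: [0.4744, 0.1366, 0.0249]
ee_rot: [-0.097, 0.701, -0.7, 0.096]
ft_force: [-0.2, 0.9, 0.3]
grip_width: 0.0857
[-0.17  1.69  0.02] [0.03 0.   0.04]
```

```bash
python3 -m pendant '[{"delta_pos":[-0.17,0.8,0],"turn":[0,0,0],"claw":-1},{"delta_pos":[0,0.8,0],"turn":[0,0,0],"claw":-1},{"delta_pos":[0,0,0],"turn":[0,0,0],"claw":-0.1},{"delta_pos":[0,0,0],"turn":[0,0,0],"claw":0.0},{"delta_pos":[0,0,0],"turn":[0,0,0],"claw":1},{"delta_pos":[0,0,0],"turn":[0,0,0],"claw":1},{"delta_pos":[0,0,0],"turn":[0,0,0],"claw":1},{"delta_pos":[0,0,0],"turn":[0,0,0],"claw":1},{"delta_pos":[0,0,0],"turn":[0,0,0],"claw":1},{"delta_pos":[0,0,0],"turn":[0,0,0],"claw":1}]' 40
python3 - <<'E'
from h import *
print(level(),todo(.4761,.1369,.008))
E
```

```text
time_s: 4.95
tcp_pos: [0.477, 0.1373, 0.0089]
ee_rot: [-0.096, 0.701, -0.7, 0.097]
ft_force: [0.2, 0.2, -2.2]
grip_width: 0.0466
[ 0.04 -0.   -0.08] [0.09 0.09 0.01]
```

```bash
python3 -m pendant '[{"delta_pos":[0,-1.5,0],"turn":[0,0,0],"claw":1},{"delta_pos":[0,-2.5,0],"turn":[0,0,0],"claw":1},{"delta_pos":[0,-3,0],"turn":[0,0,0],"claw":1},{"delta_pos":[0,-3,0],"turn":[0,0,0],"claw":1},{"delta_pos":[0,-3,0],"turn":[0,0,0],"claw":1},{"delta_pos":[0,-3,0],"turn":[0,0,0],"claw":1},{"delta_pos":[0,0,0],"turn":[0,0,0],"claw":1},{"delta_pos":[0,0,0],"turn":[0,0,0],"claw":1}]'
python3 - <<'E'
from h import *
print(level(),todo(.50,-.06,.17),get_obs()["joint_pos"])
E
```

```text
time_s: 5.75
tcp_pos: [0.475, 0.1366, 0.1731]
ee_rot: [-0.098, 0.701, -0.7, 0.095]
ft_force: [-0.8, -0.3, -1.8]
grip_width: 0.0466
[ 0.04 -0.    0.23] [ 2.89  0.31 19.61] [2.56441094e-01 2.42842055e-01 1.83150638e+00 6.84358042e-04
 1.07131476e+00 1.55366125e+00]
```

```bash
python3 -m pendant '[{"delta_pos":[0.4,0,1.5],"turn":[0,0,0],"claw":1},{"delta_pos":[0.6,0,3],"turn":[0,0,0],"claw":1},{"delta_pos":[0.6,0,3],"turn":[0,0,0],"claw":1},{"delta_pos":[0.6,0,3],"turn":[0,0,0],"claw":1},{"delta_pos":[0.6,0,3],"turn":[0,0,0],"claw":1},{"delta_pos":[0.6,0,3],"turn":[0,0,0],"claw":1},{"delta_pos":[0.6,0,2.5],"turn":[0,0,0],"claw":1},{"delta_pos":[0,0,0],"turn":[0,0,0],"claw":1},{"delta_pos":[0,0,0],"turn":[0,0,0],"claw":1}]'
python3 - <<'E'
from h import *
im,K,P=cam("wrist");cv2.imwrite("pics/w3.png",im);np.savez("w3.npz",K=K,P=P)
print(level(),todo(.526,-.156,.17),get_obs()["joint_pos"],proj(K,P,[.526,-.156,.092]),proj(K,P,[.526,-.156,.065]))
E
```

```text
time_s: 6.65
tcp_pos: [0.4803, -0.0633, 0.1588]
ee_rot: [-0.108, 0.702, -0.698, 0.087]
ft_force: [0.4, 0.1, -2.3]
grip_width: 0.0468
[0.51 0.   1.65] [-1.83 -1.27 10.17] [-0.15186222  0.25474527  1.8563153  -0.00443153  1.06041193  1.14469211] [528.5456365  214.17002733] [506.82782578 202.18657304]
```

View pics/w3.png

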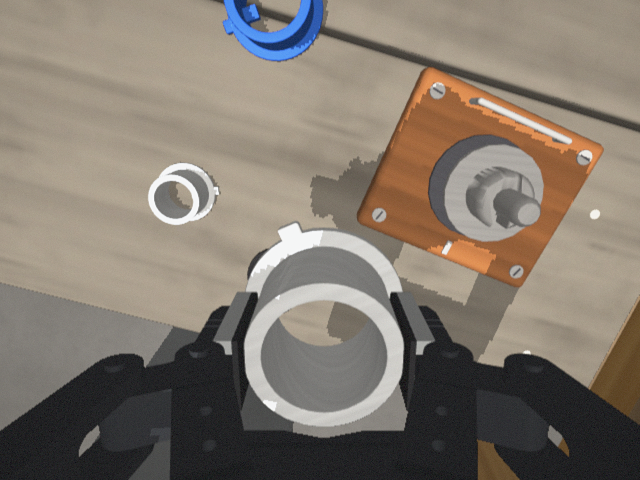

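The spindle's pilot tip is at about (526,209) and its seat flange at (487,188). The front strip is at (447,248), below and to the left of the spindle, and the collar is held upright between the pads. I'll zoom in to look for the keyway.

Run:
```python
from h import *
im=cv2.imread("pics/w3.png")
c=cv2.resize(im[130:250,425:550],None,fx=5,fy=5,interpolation=cv2.INTER_CUBIC)
c=cv2.convertScaleAbs(c,alpha=1.3);cv2.imwrite("pics/w3c.png",c)
```

```text
(no output)
```

View pics/w3c.png

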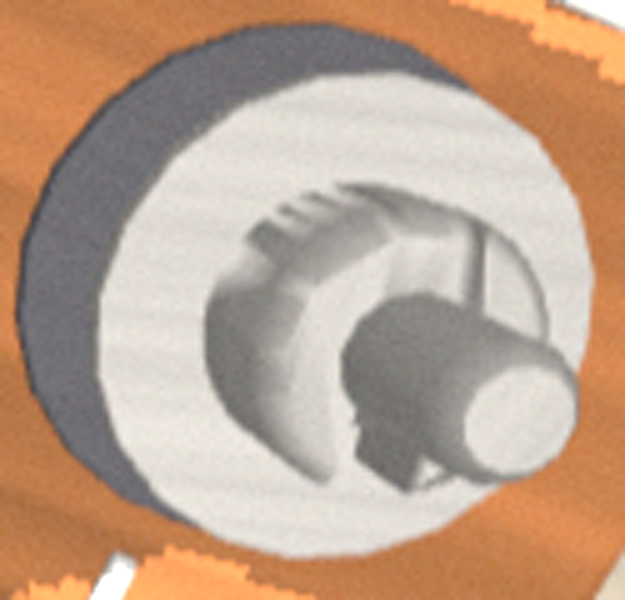

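Run:
```python
from h import *
C=np.load("w3.npz");K,P=C["K"],C["P"]
f=lambda u,v,z:ray(K,P,425+u/5,130+v/5,z)[:2]
c1=f(345,314,.045);c2=f(521,419,.092);print("flange c",c1,"tip",c2)
A=np.load("scene0.npz");c=(c1+c2)/2
for n,u,v,z in(("L top",330,484,.061),("R bot",410,490,.045),("L inner",322,440,.065),("Rbot inner",360,462,.045)):
    d=f(u,v,z)-c;print(n,np.linalg.norm(d),np.degrees(np.arctan2(d[1],d[0])))
q=ray(K,P,447,248,.02)[:2]-c;print("strip",q,np.degrees(np.arctan2(q[1],q[0])))
print(K.tolist()[0][0],proj(A["K"],A["P"],[*c,.092]))
```

```text
flange c [ 0.52724563 -0.1557776 ] tip [ 0.52626417 -0.15623419]
L top 0.01717656276879529 176.18966770054493
R bot 0.023945647285976597 -138.13504735991165
L inner 0.01325821097117511 153.89306432860613
Rbot inner 0.018366415746149403 -151.81388041605115
strip [-0.0464214   0.00548578] 173.2604170286372
426.8049757726807 [343.0105684  302.62714225]
```

Run:
```python
from h import *
C=np.load("w3.npz");K,P=C["K"],C["P"]
c=np.array([.5267,-.156])
for a0 in(187,192,197):
    a=np.radians(a0);e=np.array([np.cos(a),np.sin(a)]);n=np.array([-e[1],e[0]])
    for s in(-1,1):
        for r,z in((.0163,.045),(.0163,.061),(.013,.065),(.009,.065)):
            q=((proj(K,P,[*(c+r*e+s*.00475*n),z])-[425,130])*5).round(0);print(a0,s,r,z,q)
print(level(),todo(.5267,-.156,.17))
M=R.from_quat(get_obs()["ee_rot"]).as_matrix();print(np.degrees(np.arctan2(M[1,2],M[0,2])))
```

```text
187 -1 0.0163 0.045 [271. 442.]
187 -1 0.0163 0.061 [318. 478.]
187 -1 0.013 0.065 [339. 460.]
187 -1 0.009 0.065 [348. 426.]
187 1 0.0163 0.045 [347. 454.]
187 1 0.0163 0.061 [398. 490.]
187 1 0.013 0.065 [420. 472.]
187 1 0.009 0.065 [430. 439.]
192 -1 0.0163 0.045 [282. 447.]
192 -1 0.0163 0.061 [330. 483.]
192 -1 0.013 0.065 [348. 464.]
192 -1 0.009 0.065 [354. 430.]
192 1 0.0163 0.045 [359. 452.]
192 1 0.0163 0.061 [411. 488.]
192 1 0.013 0.065 [431. 470.]
192 1 0.009 0.065 [438. 436.]
197 -1 0.0163 0.045 [293. 450.]
197 -1 0.0163 0.061 [341. 486.]
197 -1 0.013 0.065 [357. 468.]
197 -1 0.009 0.065 [361. 434.]
197 1 0.0163 0.045 [371. 449.]
197 1 0.0163 0.061 [424. 485.]
197 1 0.013 0.065 [442. 467.]
197 1 0.009 0.065 [445. 432.]
[0.51 0.   1.65] [-1.9  -1.27 10.19]
-74.16707370160886
```

Run:
```python
from h import *
C=np.load("w3.npz");K,P=C["K"],C["P"];o=get_obs();M=R.from_quat(o["ee_rot"]).as_matrix()
def ty(u,v,y): # ray onto tool plane y
    d=M.T@P[:3,:3]@np.linalg.inv(K)@np.array([u,v,1.]);p=M.T@(P[:3,3]-o["tcp_pos"]);return p+d*(y-p[1])/d[1]
top=ty(324.5,354.5,.0089-.04);lug=ty(290,235,.0089-.005);fl=ty(324,300,.0089-.005)
print("tool: top",top,"lug",lug,"flange",fl)
w=M@(lug-top);print("tab yaw world",np.degrees(np.arctan2(w[1],w[0])),np.hypot(w[0],w[1]))
```

```text
tool: top [-0.00013398 -0.0311      0.00063803] lug [-0.02689183  0.0039     -0.01156179] flange [-0.0018107   0.0039      0.00051587]
tab yaw world 41.76671998904774 0.02862167591749695
```

```bash
python3 -m pendant '[{"delta_pos":[0,-0.6,0],"turn":[0,-4,0],"claw":1},{"delta_pos":[0,-0.3,0],"turn":[0,-8,0],"claw":1},{"delta_pos":[0,-0.3,0],"turn":[0,-8,0],"claw":1},{"delta_pos":[0,0,0],"turn":[0,-8,0],"claw":1},{"delta_pos":[0,0,0],"turn":[0,-8,0],"claw":1},{"delta_pos":[0,0,0],"turn":[0,-8,0],"claw":1},{"delta_pos":[0,0,0],"turn":[0,-8,0],"claw":1},{"delta_pos":[0,0,0],"turn":[0,-8,0],"claw":1},{"delta_pos":[0,0,0],"turn":[0,-8,0],"claw":1},{"delta_pos":[0,0,0],"turn":[0,-8,0],"claw":1},{"delta_pos":[0,0,0],"turn":[0,-4,0],"claw":1},{"delta_pos":[0,0,0],"turn":[0,0,0],"claw":1}]'
python3 - <<'E'
from h import *
M=R.from_quat(get_obs()["ee_rot"]).as_matrix();print(level(),np.degrees(np.arctan2(M[1,2],M[0,2])),get_obs()["joint_pos"],todo(.5267,-.156,.17))
E
```

```text
time_s: 7.9
tcp_pos: [0.476, -0.049, 0.1645]
ee_rot: [0.551, -0.466, 0.44, -0.534]
ft_force: [0.1, 1.0, -2.1]
grip_width: 0.0466
[ 2.42  0.   -0.77] 10.254444907033045 [-1.26570366e-01  2.47213308e-01  1.85097298e+00  8.44332031e-05
  1.08774082e+00 -3.05301795e-01] [11.43 -0.84  3.06]
```

```bash
python3 -m pendant '[{"delta_pos":[0,-0.5,0],"turn":[2.4,0,-0.8],"claw":1},{"delta_pos":[0,-0.5,0],"turn":[0,-5,0],"claw":1},{"delta_pos":[0,0,0],"turn":[0,-8,0],"claw":1},{"delta_pos":[0,0,0],"turn":[0,-8,0],"claw":1},{"delta_pos":[0,0,0],"turn":[0,-8,0],"claw":1},{"delta_pos":[0,0,0],"turn":[0,-8,0],"claw":1},{"delta_pos":[0,0,0],"turn":[0,-6,0],"claw":1},{"delta_pos":[0,0,0],"turn":[0,-4,0],"claw":1},{"delta_pos":[0,0,0],"turn":[0,0,0],"claw":1},{"delta_pos":[0,0,0],"turn":[0,0,0],"claw":1}]'
cat >> h.py <<'E'
def st(*t):
    o=get_obs();M=R.from_quat(o["ee_rot"]).as_matrix();print("level",level(),"yaw",np.degrees(np.arctan2(M[1,2],M[0,2])).round(1),"todo",todo(*t),"F",np.round(o["ft_force"],2),"T",np.round(o["torque"],3),"j",np.round(o["joint_pos"],2))
E
python3 -c "
from h import *
st(.5267,-.156,.17)"
```

```text
time_s: 8.9
tcp_pos: [0.4734, -0.041, 0.1716]
ee_rot: [-0.681, 0.193, -0.188, 0.681]
ft_force: [-0.7, 0.2, -2.2]
grip_width: 0.047
level [ 0.08 -0.   -0.34] yaw 58.7 todo [10.53  0.11 -7.06] F [-0.7   0.2  -2.21] T [0.002 0.009 0.023] j [-0.11  0.22  1.87  0.    1.06 -1.14]
```

```bash
python3 -m pendant '[{"delta_pos":[1.2,0,-0.8],"turn":[0,0,-0.3],"claw":1},{"delta_pos":[2.4,0,-1.6],"turn":[0,0,0],"claw":1},{"delta_pos":[2.4,0,-1.6],"turn":[0,0,0],"claw":1},{"delta_pos":[2.4,0,-1.6],"turn":[0,0,0],"claw":1},{"delta_pos":[1.2,0,-0.8],"turn":[0,0,0],"claw":1},{"delta_pos":[0.5,0,-0.4],"turn":[0,0,0],"claw":1},{"delta_pos":[0,0,0],"turn":[0,0,0],"claw":1},{"delta_pos":[0,0,0],"turn":[0,0,0],"claw":1}]'
python3 -c "
from h import *
st(.5267,-.156,.13)"
```

```text
time_s: 9.7
tcp_pos: [0.5265, -0.1577, 0.1707]
ee_rot: [0.681, -0.193, 0.192, -0.68]
ft_force: [0.4, 0.4, -1.6]
grip_width: 0.0467
level [ 0.11 -0.   -0.02] yaw 58.4 todo [-0.07  4.07  0.16] F [ 0.37  0.37 -1.58] T [-0.015 -0.027 -0.034] j [-0.31  0.33  1.72 -0.    1.1  -1.33]
```

```bash
python3 -m pendant '[{"delta_pos":[-0.07,1,0.16],"turn":[0,0,0],"claw":1},{"delta_pos":[0,1.2,0],"turn":[0,0,0],"claw":1},{"delta_pos":[0,1.2,0],"turn":[0,0,0],"claw":1},{"delta_pos":[0,0.6,0],"turn":[0,0,0],"claw":1},{"delta_pos":[0,0,0],"turn":[0,0,0],"claw":1},{"delta_pos":[0,0,0],"turn":[0,0,0],"claw":1}]'
python3 - <<'E'
from h import *
st(.5267,-.156,.085)
im,K,P=cam("wrist");cv2.imwrite("pics/w4.png",im);np.savez("w4.npz",K=K,P=P)
s,KS,PS=cam("scene");d,KD,PD=cam("side");w=lambda i,K,P:proj(K,P,[.5267,-.156,.09]).astype(int)
o=[cv2.resize(im,(480,360))]
def cr(i,K,P):
    u,v=w(i,K,P);return cv2.resize(i[v-40:v+50,u-40:u+40],(320,360),interpolation=cv2.INTER_CUBIC)
cv2.imwrite("pics/c4.png",np.vstack([np.hstack([cr(s,KS,PS),cr(d,KD,PD)]),]))
cv2.imwrite("pics/c4.png",np.hstack([cv2.resize(im,(480,360)),np.vstack([cr(s,KS,PS)]) ]))
E
```

```text
time_s: 10.3
tcp_pos: [0.5245, -0.1522, 0.126]
ee_rot: [0.681, -0.193, 0.19, -0.68]
ft_force: [0.5, -0.6, -1.8]
grip_width: 0.0463
level [ 0.13  0.   -0.27] yaw 58.6 todo [ 0.41  4.1  -0.19] F [ 0.46 -0.64 -1.78] T [ 0.026 -0.018  0.003] j [-0.3   0.37  1.78 -0.    1.   -1.32]
```

View pics/c4.png

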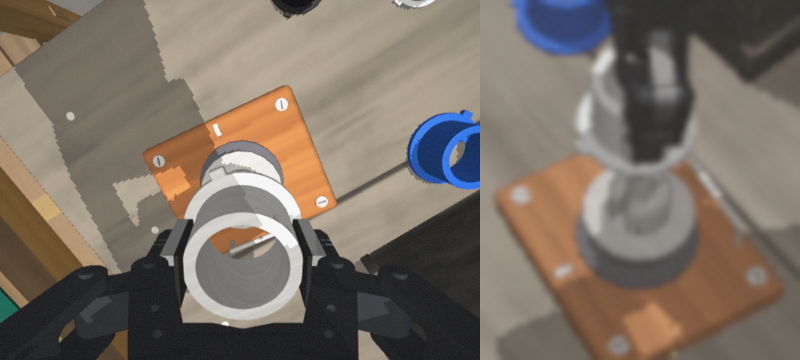

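The collar hangs over the spindle, with the foot's strip above it at (218,130) in the resized wrist view. The tool is 4 mm off sideways, so I'll correct that before going over the pilot.

```bash
python3 -m pendant '[{"delta_pos":[0.35,0,-0.15],"turn":[0.1,0,-0.25],"claw":1},{"delta_pos":[0.05,0,-0.05],"turn":[0,0,0],"claw":1},{"delta_pos":[0,0,0],"turn":[0,0,0],"claw":1}]'
python3 -c "
from h import *
st(.5267,-.156,.085)"
```

```text
time_s: 10.75
tcp_pos: [0.5282, -0.1571, 0.1278]
ee_rot: [0.681, -0.19, 0.193, -0.68]
ft_force: [0.4, 0.3, -1.3]
grip_width: 0.0466
level [-0.03 -0.    0.23] yaw 58.5 todo [-0.2   4.28  0.01] F [ 0.4   0.27 -1.31] T [-0.026  0.028  0.034] j [-0.31  0.37  1.77 -0.    1.   -1.33]
```

```bash
python3 -m pendant '[{"delta_pos":[-0.15,0.5,0],"turn":[0,0,0.2],"claw":1},{"delta_pos":[0,0.8,0],"turn":[0,0,0],"claw":1},{"delta_pos":[0,0.8,0],"turn":[0,0,0],"claw":1},{"delta_pos":[0,0.8,0],"turn":[0,0,0],"claw":1},{"delta_pos":[0,0.4,0],"turn":[0,0,0],"claw":1},{"delta_pos":[0,0,0],"turn":[0,0,0],"claw":1},{"delta_pos":[0,0,0],"turn":[0,0,0],"claw":1}]'
python3 -c "
from h import *
for i in range(3): st(.5267,-.156,.066)"
```

```text
time_s: 11.45
tcp_pos: [0.5262, -0.1561, 0.0909]
ee_rot: [-0.68, 0.192, -0.191, 0.681]
ft_force: [0.1, 0.2, -2.5]
grip_width: 0.0467
level [-0.01 -0.   -0.11] yaw 58.5 todo [0.04 2.49 0.03] F [ 0.07  0.25 -2.53] T [-0.002 -0.028  0.013] j [-0.31  0.41  1.82  0.    0.92 -1.33]
level [-0.01 -0.   -0.11] yaw 58.5 todo [0.04 2.49 0.03] F [ 0.07  0.25 -2.53] T [-0.002 -0.028  0.013] j [-0.31  0.41  1.82  0.    0.92 -1.33]
level [-0.01 -0.   -0.11] yaw 58.5 todo [0.04 2.49 0.03] F [ 0.07  0.25 -2.53] T [-0.002 -0.028  0.013] j [-0.31  0.41  1.82  0.    0.92 -1.33]
```

```bash
python3 -m pendant '[{"delta_pos":[0,0.5,0],"turn":[0,0,0],"claw":1},{"delta_pos":[0,0.5,0],"turn":[0,0,0],"claw":1},{"delta_pos":[0,0.4,0],"turn":[0,0,0],"claw":1},{"delta_pos":[0,0,0],"turn":[0,0,0],"claw":1}]'
python3 -c "
from h import *
st(.5267,-.156,.066)"
```

```text
time_s: 11.85
tcp_pos: [0.5267, -0.1562, 0.0763]
ee_rot: [-0.68, 0.192, -0.192, 0.681]
ft_force: [0.2, -0.4, -1.4]
grip_width: 0.0466
level [-0.02  0.   -0.03] yaw 58.5 todo [-0.01  1.03  0.02] F [ 0.25 -0.45 -1.4 ] T [ 0.009 -0.052  0.003] j [-0.31  0.42  1.84  0.    0.88 -1.33]
```

```bash
python3 -m pendant '[{"delta_pos":[0,0.25,0],"turn":[0,0,0],"claw":1},{"delta_pos":[0,0.2,0],"turn":[0,0,0],"claw":1},{"delta_pos":[0,0,0],"turn":[0,0,0],"claw":1}]'
python3 -c "
from h import *
st(.5267,-.156,.066)"
```

```text
time_s: 12.15
tcp_pos: [0.5268, -0.1563, 0.0715]
ee_rot: [-0.68, 0.192, -0.192, 0.681]
ft_force: [0.1, 0.0, -1.8]
grip_width: 0.0468
level [-0.03  0.   -0.01] yaw 58.5 todo [-0.02  0.55  0.02] F [ 0.06  0.03 -1.85] T [ 0.012 -0.01  -0.013] j [-0.31  0.43  1.84  0.    0.87 -1.33]
```

```bash
python3 -m pendant '[{"delta_pos":[0,0.25,0],"turn":[0,0,0],"claw":1},{"delta_pos":[0,0.2,0],"turn":[0,0,0],"claw":1},{"delta_pos":[0,0,0],"turn":[0,0,0],"claw":1}]'
python3 -c "
from h import *
st(.5267,-.156,.066)"
python3 -m pendant '[{"delta_pos":[0,0.15,0],"turn":[0,0,0],"claw":1},{"delta_pos":[0,0,0],"turn":[0,0,0],"claw":1}]'
python3 -c "
from h import *
st(.5267,-.156,.066)"
python3 -m pendant '[{"delta_pos":[0,0.15,0],"turn":[0,0,0],"claw":1},{"delta_pos":[0,0,0],"turn":[0,0,0],"claw":1}]'
python3 -c "
from h import *
st(.5267,-.156,.066)"
```

```text
time_s: 12.45
tcp_pos: [0.527, -0.1563, 0.0668]
ee_rot: [-0.68, 0.192, -0.192, 0.681]
ft_force: [0.2, 0.6, -2.0]
grip_width: 0.0468
level [-0.04 -0.    0.02] yaw 58.5 todo [-0.04  0.08  0.01] F [ 0.23  0.58 -2.  ] T [-0.037 -0.027  0.015] j [-0.31  0.44  1.85  0.    0.86 -1.33]
time_s: 12.65
tcp_pos: [0.5272, -0.1564, 0.0655]
ee_rot: [-0.68, 0.191, -0.192, 0.681]
ft_force: [-1.1, -0.2, -0.6]
grip_width: 0.0465
level [-0.04 -0.    0.06] yaw 58.5 todo [-0.07 -0.05  0.  ] F [-1.06 -0.2  -0.6 ] T [-0.005  0.085 -0.022] j [-0.31  0.44  1.85  0.    0.85 -1.33]
time_s: 12.85
tcp_pos: [0.5273, -0.1564, 0.0644]
ee_rot: [-0.68, 0.191, -0.192, 0.681]
ft_force: [-0.1, 1.0, 0.7]
grip_width: 0.0464
level [-0.05  0.    0.07] yaw 58.5 todo [-0.07 -0.16  0.  ] F [-0.07  0.99  0.67] T [0.065 0.168 0.066] j [-0.31  0.44  1.85  0.    0.85 -1.33]
```

The tab rests on the shoulder at TCP z of about 0.0655, as expected, with about 2.5 N of load. Next I'll press slightly and feel for the keyway by turning.

```bash
python3 -m pendant '[{"delta_pos":[-0.03,0.12,0],"turn":[0,0,0],"claw":1},{"delta_pos":[0,0,0],"turn":[0,-3,0],"claw":1},{"delta_pos":[0,0,0],"turn":[0,-3,0],"claw":1},{"delta_pos":[0,0,0],"turn":[0,-3,0],"claw":1},{"delta_pos":[0,0,0],"turn":[0,0,0],"claw":1}]'
python3 -c "
from h import *
st(.5267,-.156,.066)"
python3 -m pendant '[{"delta_pos":[0,0,0],"turn":[0,-3,0],"claw":1},{"delta_pos":[0,0,0],"turn":[0,-2,0],"claw":1},{"delta_pos":[0,0,0],"turn":[0,0,0],"claw":1}]'
python3 -c "
from h import *
st(.5267,-.156,.066)"
```

```text
time_s: 13.35
tcp_pos: [0.5279, -0.1552, 0.0641]
ee_rot: [-0.693, 0.135, -0.138, 0.695]
ft_force: [-1.6, -0.5, 1.0]
grip_width: 0.0465
level [-0.18  0.    0.17] yaw 67.8 todo [-0.08 -0.19 -0.12] F [-1.6  -0.51  1.  ] T [ 0.083  0.12  -0.018] j [-0.31  0.44  1.85  0.    0.85 -1.49]
time_s: 13.65
tcp_pos: [0.5281, -0.1545, 0.0643]
ee_rot: [-0.698, 0.105, -0.108, 0.7]
ft_force: [-0.6, 0.8, 0.7]
grip_width: 0.0467
level [-0.23  0.    0.21] yaw 72.7 todo [-0.09 -0.17 -0.18] F [-0.6   0.77  0.75] T [ 0.159  0.152 -0.034] j [-0.31  0.44  1.85  0.01  0.85 -1.58]
```

```bash
python3 -m pendant '[{"delta_pos":[-0.07,0.03,-0.12],"turn":[-0.2,-1,0.2],"claw":1},{"delta_pos":[0,0.03,0],"turn":[0,-2,0],"claw":1},{"delta_pos":[0,0,0],"turn":[0,0,0],"claw":1}]'
python3 -c "
from h import *
st(.5267,-.156,.066)"
python3 -m pendant '[{"delta_pos":[0,0.03,0],"turn":[0,-2,0],"claw":1},{"delta_pos":[0,0,0],"turn":[0,0,0],"claw":1}]'
python3 -c "
from h import *
st(.5267,-.156,.066)"
```

```text
time_s: 13.95
tcp_pos: [0.5268, -0.1559, 0.0629]
ee_rot: [0.702, -0.088, 0.088, -0.701]
ft_force: [0.4, 0.6, -1.8]
grip_width: 0.0468
level [ 0.04  0.   -0.03] yaw 75.7 todo [-0.01 -0.31 -0.01] F [ 0.43  0.61 -1.82] T [-0.018 -0.014  0.031] j [-0.31  0.44  1.85 -0.    0.85 -1.63]
time_s: 14.15
tcp_pos: [0.5264, -0.1562, 0.0619]
ee_rot: [0.703, -0.076, 0.075, -0.703]
ft_force: [-0.7, 0.3, -1.5]
grip_width: 0.0467
level [ 0.07 -0.   -0.1 ] yaw 77.7 todo [ 0.03 -0.41  0.03] F [-0.74  0.33 -1.49] T [ 0.013 -0.019  0.027] j [-0.31  0.44  1.85 -0.    0.85 -1.66]
```

Force fell back to the free value (-1.8 N) while z went down to 0.062, so the tab has entered the keyway at jaw yaw of about 76–78°. Now I'll lower it gently.

```bash
python3 -m pendant '[{"delta_pos":[0,0.15,0],"turn":[0,0,0],"claw":1},{"delta_pos":[0,0.15,0],"turn":[0,0,0],"claw":1},{"delta_pos":[0,0,0],"turn":[0,0,0],"claw":1}]'
python3 -c "
from h import *
st(.5267,-.156,.0535)"
python3 -m pendant '[{"delta_pos":[0,0.15,0],"turn":[0,0,0],"claw":1},{"delta_pos":[0,0.1,0],"turn":[0,0,0],"claw":1},{"delta_pos":[0,0,0],"turn":[0,0,0],"claw":1}]'
python3 -c "
from h import *
st(.5267,-.156,.0535)"
```

```text
time_s: 14.45
tcp_pos: [0.5264, -0.1564, 0.0583]
ee_rot: [0.703, -0.077, 0.076, -0.702]
ft_force: [-0.1, 0.7, -2.0]
grip_width: 0.0467
level [ 0.08  0.   -0.1 ] yaw 77.5 todo [0.03 0.48 0.04] F [-0.09  0.71 -2.03] T [ 0.084 -0.05   0.012] j [-0.31  0.45  1.85 -0.    0.84 -1.66]
time_s: 14.75
tcp_pos: [0.5264, -0.1564, 0.0555]
ee_rot: [0.703, -0.078, 0.076, -0.702]
ft_force: [-0.0, -0.2, -1.3]
grip_width: 0.0466
level [ 0.09 -0.   -0.1 ] yaw 77.5 todo [0.02 0.2  0.05] F [-0.02 -0.21 -1.32] T [ 0.037 -0.042 -0.038] j [-0.31  0.45  1.86 -0.    0.83 -1.66]
```

```bash
python3 -m pendant '[{"delta_pos":[0,0.1,0],"turn":[-0.08,0,-0.1],"claw":1},{"delta_pos":[0,0.05,0],"turn":[0,0,0],"claw":1},{"delta_pos":[0,0,0],"turn":[0,0,0],"claw":1}]'
python3 -c "
from h import *
st(.5267,-.156,.0535)"
python3 -m pendant '[{"delta_pos":[0,0.1,0],"turn":[0,0,0],"claw":1},{"delta_pos":[0,0,0],"turn":[0,0,0],"claw":1}]'
python3 -c "
from h import *
st(.5267,-.156,.0535)"
```

```text
time_s: 15.05
tcp_pos: [0.5264, -0.1564, 0.0539]
ee_rot: [0.704, -0.077, 0.077, -0.702]
ft_force: [0.8, -0.0, -1.1]
grip_width: 0.0466
level [0.18 0.   0.01] yaw 77.5 todo [0.02 0.04 0.05] F [ 0.83 -0.03 -1.09] T [-0.009 -0.065  0.062] j [-0.31  0.45  1.86 -0.    0.83 -1.66]
time_s: 15.25
tcp_pos: [0.5265, -0.1564, 0.0533]
ee_rot: [0.704, -0.077, 0.077, -0.702]
ft_force: [-1.1, 0.3, 0.2]
grip_width: 0.0468
level [ 0.18 -0.    0.03] yaw 77.5 todo [ 0.01 -0.02  0.04] F [-1.08  0.25  0.21] T [ 0.085  0.076 -0.044] j [-0.31  0.45  1.86 -0.    0.83 -1.66]
```

```bash
python3 -m pendant '[{"delta_pos":[0,0.08,0],"turn":[0.18,0,0],"claw":1},{"delta_pos":[0,0,0],"turn":[0,0,0],"claw":1}]'
python3 -c "
from h import *
st(.5267,-.156,.0535)"
python3 -m pendant '[{"delta_pos":[0,0,0],"turn":[0,0,0],"claw":0.2},{"delta_pos":[0,0,0],"turn":[0,0,0],"claw":-0.1},{"delta_pos":[0,0,0],"turn":[0,0,0],"claw":-0.3},{"delta_pos":[0,0,0],"turn":[0,0,0],"claw":-0.6},{"delta_pos":[0,0,0],"turn":[0,0,0],"claw":-0.9},{"delta_pos":[0,0,0],"turn":[0,0,0],"claw":-0.9},{"delta_pos":[0,0,0],"turn":[0,0,0],"claw":-0.9}]'
python3 -c "
from h import *
st(.5267,-.156,.0535)"
```

```text
time_s: 15.45
tcp_pos: [0.5265, -0.1565, 0.0529]
ee_rot: [-0.703, 0.077, -0.077, 0.703]
ft_force: [-1.6, 0.9, 1.6]
grip_width: 0.0465
level [-0.01  0.    0.04] yaw 77.5 todo [ 0.01 -0.06  0.05] F [-1.56  0.92  1.62] T [ 0.049  0.082 -0.01 ] j [-0.31  0.45  1.86  0.    0.83 -1.66]
time_s: 16.15
tcp_pos: [0.5269, -0.1567, 0.0529]
ee_rot: [0.703, -0.076, 0.078, -0.703]
ft_force: [0.3, -0.4, 0.8]
grip_width: 0.0814
level [ 0.  -0.   0.1] yaw 77.5 todo [-0.04 -0.06  0.06] F [ 0.27 -0.43  0.77] T [ 0.048 -0.032 -0.025] j [-0.31  0.45  1.86  0.    0.82 -1.66]
```

```bash
python3 -m pendant '[{"delta_pos":[0,-1,0],"turn":[0,0,0],"claw":-0.9},{"delta_pos":[0,-2,0],"turn":[0,0,0],"claw":-0.9},{"delta_pos":[0,-2.5,0],"turn":[0,0,0],"claw":-0.9},{"delta_pos":[0,-2.5,0],"turn":[0,0,0],"claw":-0.9},{"delta_pos":[0,-2.5,0],"turn":[0,0,0],"claw":-0.9},{"delta_pos":[0,-2,0],"turn":[0,0,0],"claw":-0.9},{"delta_pos":[0,0,0],"turn":[0,0,0],"claw":-0.9},{"delta_pos":[0,0,0],"turn":[0,0,0],"claw":-0.9}]'
python3 - <<'E'
from h import *
st(.5267,-.156,.17)
im,K,P=cam("wrist");d,KD,PD=cam("side");np.savez("w5.npz",K=K,P=P);cv2.imwrite("pics/w5.png",im);cv2.imwrite("pics/side5.png",d)
u,v=proj(K,P,[.5267,-.156,.06]).astype(int);a,b=proj(KD,PD,[.5267,-.156,.06]).astype(int);print(u,v,a,b)
v=min(max(v,100),380);cv2.imwrite("pics/c5.png",np.hstack([cv2.resize(im[v-100:v+100,u-100:u+100],(400,400)),cv2.resize(d[b-40:b+40,a-40:a+40],(400,400),interpolation=cv2.INTER_CUBIC)]))
for z in(.045,.085): print("side px for z",z,(proj(KD,PD,[.5267,-.156,z])-[a-40,b-40])*5)
E
```

```text
time_s: 16.95
tcp_pos: [0.5266, -0.1566, 0.1865]
ee_rot: [0.703, -0.076, 0.078, -0.703]
ft_force: [0.3, 0.0, 0.5]
grip_width: 0.0812
level [0.01 0.   0.21] yaw 77.5 todo [-0.01  1.65  0.06] F [0.28 0.01 0.49] T [ 0.004  0.017 -0.021] j [-0.31  0.31  1.7   0.    1.13 -1.66]
325 227 318 287
side px for z 0.045 [204.11939707 233.16139852]
side px for z 0.085 [203.66407291 149.93271249]
```

View pics/c5.png

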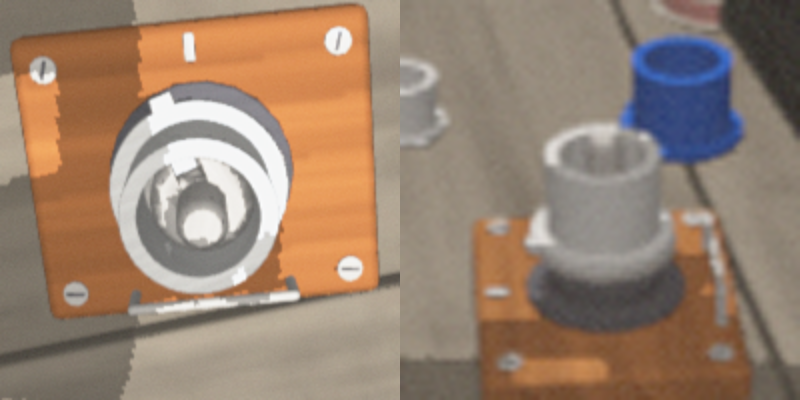

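The left view shows the collar round the pilot, with its lug at (162,112) on the keyway side and the tab in the slot. In the side view the hub-top centre is at about (603,152). The fully-home prediction is (604,150), and resting on the shoulder would put it about 25 px higher. I'm handing in.

```bash
python3 -c "
from plant import *
print(close_job(), get_obs()['time_s'])"
```

```text
the job is handed in; nothing more can be done
the job is handed in; nothing more can be done
```

The collar is on the spindle with its tab in the keyway, fully home as far as force, height and camera show. It's released, and I handed the job in at about 17 s of the 61 s.

- **Fitting:** I gripped the larger plain-aluminium collar and set it down about 20° short of the keyway seen by the wrist camera. It touched the shoulder top at TCP z 0.0655. I turned it under about 2.5–3 N. At jaw yaw of about 76° the load vanished and the collar went down freely.
- **Seating:** It met the seat flange at TCP z of about 0.0537, 12 mm below the shoulder contact, as the description gives. I pressed with about 3.5 N, opened the gripper and lifted straight off.
- **Last checks:** The side view put the collar's top within 2 crop px of the fully-home prediction (12 mm high would show as about 25 px). The gripper was 0.13 m clear and touching nothing.
- **What was off:** While turning, the tool drifted up to 2 mm sideways and 0.3° in tilt, which I corrected on the spot. The two readings of the tab's direction on the collar differed by about 5°. The keyway was found by feel, so that did not matter.
- **Not checked:** I did not photograph the spool, tape roll and tin again at the end, but the arm went nowhere near them.

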